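# Load a cassette into the tester's flipper and turn it face-down

### The job

Take the orange cassette from the sloping rack and seat it, window up, in the pocket of the tester's hinged flipper plate. Then take the flipper by its red handle bar and swing it gently all the way over, so that the cassette drops window-down into the dark nest on the other side, and leave the flipper lying fully over on it. Do not disturb the white cassette, the bottle or the beaker.

Things in the scene. Friction and masses are not known exactly. Their poses are not given: they have to be found in the camera images.
- cassette: orange cassette: loose flat block 70 x 40 x 12 mm (x, y, z), about 60 g. Origin: centre of the 70 x 40 underside; x is its long axis, z points out of its face, which has a dark ring round a green 20 mm window. It starts in one of the rack's cradles, face outward, long axis up the slope, both long sides (40 mm apart) free for fingers. A half turn about z changes nothing.
- cassette_window (a point): centre of the cassette's window face, 12 mm from its origin along z; same axes
- spare: white cassette, the same in shape and frame, in the other cradle; it must stay there
- rack: fixed grey rack, base 170 x 220 x 12 mm, origin under its centre, z up. Two cradles at y = +50 and -50 mm: narrow (26 mm) arms sloping 35 degrees (0.61 rad), facing -x and up, with a ledge at the low end; each holds a cassette by gravity, its underside centre at x = 0, z = 85 mm
- lamp_bar (a point): middle of the underside of the rack's white lamp bar, 167 mm up; axes of the rack. The bar is 25 mm deep (x), 200 mm long (y), 15 mm thick, over the upper ends of both cassettes, on a post 32 mm behind it (+x) at its middle. It is in the way of a vertical tool: come in along the slope's normal, from the rack's -x side
- tester: fixed white tester, base 170 x 200 x 25 mm (x, y, z), origin under its centre, z up. The flipper starts on its +y side, the nest is on its -y side. A console 55 mm high stands at x = 85 to 160 mm, as wide as the base
- hinge (a point): middle of the flipper's hinge axis, 55 mm above the tester's origin; axes of the tester, the hinge runs along x
- flipper (a joint): angle of the flipper (rad): 0 = flat on the tester's +y side, pocket up; pi = fully over on the nest. Friction hinge (0.17 N m): it stays where it is left. Starts between 0 and 0.15. Past about 1.7 rad a cassette lying in it slips out of the pocket toward the nest, and the closing flipper guides it in
- flipper_pocket (a point): centre of the pocket's floor, 51 mm from the hinge; z out of the pocket (up at joint 0), x along the hinge, y away from it. Pocket 78 mm (y) x 45 mm (x), 9 mm deep; the rim is in the hinge's plane. The long walls are cut away over the middle 42 mm and the floor is 30 mm wide there, so fingers can pass down beside the cassette, 20 mm below the floor
- flipper_bar (a point): middle of the red handle bar at the flipper's free end: round, 10 mm thick, 72 mm free length, parallel to the hinge and 132 mm from it, level with the hinge at joint 0 and pi; axes as the pocket's. 29 mm are free between bar and plate, and 50 mm below the bar at both ends of the swing
- nest (a point): centre of the floor of the fixed dark nest on the tester's -y side, 46 mm above the tester's origin; axes of the tester. Nest 78 mm (y) x 45 mm (x), 9 mm deep, with a ramp on the hinge side. At the end the cassette's window face lies on this floor, and its back reaches 3 mm into the turned-over pocket
- bottle: loose closed amber bottle, 52 mm across, 110 mm high, origin under its centre; leave alone
- beaker: loose glass beaker, 60 mm across, 70 mm high, origin under its centre; leave alone
Not all that is in view belongs to the job. There is more than one size of the cassette; the job needs the smallest.

How it is judged:
By the outcome, as a careful person would: the job done as asked, in the order asked, and still so for the second after the job is handed in, with the robot touching nothing.
It also fails if it takes over 61 s, if anything falls off the work surface, if the arm or the gripper's body presses on something with over 40 N, if the wrist force passes 120 N, or if a joint passes its speed limit or range.

### The arm

A 6-joint arm with a two-finger parallel gripper is mounted at the origin on the work surface. World frame = base frame: x ahead of the robot, y to its left, z up, the work surface at z = 0. Lengths are in m, angles in degrees, forces in N, time in s.
With the tool pointing down it reaches from about 0.325 to 0.775 m from the base axis. Payload 5.5 kg.
Tool frame: the origin (TCP) lies between the finger pads; the fingertips stand 11 mm ahead of it and the grasp point (between the pads) lies 8 mm behind it (tips_ahead is the distance from the TCP to the fingertips, in m); z points along the fingers, y is the direction in which the jaws open and shut (so a half turn about z gives the same grasp; the last joint's range is limited). The gripper opens to 88 mm and grips with 3 to 60 N. Pads are 20 mm wide; open, the fingers measure 115 mm over their backs; the gripper's body (75 mm by 178 mm) begins 61 mm behind the grasp point.
Start: joints at [73.241, 5.22, 70.514, -0, 104.267, -3.249], TCP at [0.14, 0.583, 0.234] pointing down, gripper open.
Joint ranges: [-164.24, 164.24], [-49.07, 125.15], [9.68, 141.18], [-86.29, 266.29], [3.28, 154.24], [-151.56, 151.56]. Speed limits (degrees/s): [147.25, 147.25, 172.46, 180, 180, 180].

### API

Orientations are given as a 3x3 rotation matrix whose columns are the frame's x, y, z axes.
In Python, from cell import * gives the robot as it stands. The module is installed in compiled form; this text tells all that it offers.
- The arm moves only by the shell command python3 -m inch 'ROWS' [FORCE]. ROWS is JSON, one flat list of numbers, 7 for each row, row after row: the closure, from 0 (fully open) to 1 (shut), then the shift along the tool's x, y, z in mm, then the turn, a rotation vector about the tool's x, y, z in degrees. In form: [gripper, x, y, z, ax, ay, az, gripper, x, y, z, ax, ay, az, ...]. A call has 1 to 20 rows; each row shifts and turns the commanded pose from where the row before left it, along the tool's axes as they then stand; what a row does not reach is not made up. A row lasts 1/12 s, in which the tool goes at most 41.7 mm and 7.16 degrees, less where a joint would pass 70% of its speed; a pose out of reach is approached as far as the arm can. A call with a gripper value outside its range is refused whole. The fingers move at their own pace and stop on an object; FORCE is the grip in N (left out, the last holds). Time passes only in rows, so rows that do not move let the fingers close. It gives the time, the measured TCP pose, the force and the opening at its end, in the units of the state.
- state(): the state, without advancing time (a new reading comes with each control period).
- camera(name): name is "scene" or "side" or "wrist"; returns (picture, depth): 420x560x3 uint8, red, green, blue; 420x560 float32, m along the optical axis (not along the pixel's ray), 0 where there is no reading.
- camera_info(name): a dict with "fx", "fy", "cx", "cy" (pixels), "position" and "orientation" of the camera in the world. Camera axes: x right, y down, z forward; pixel columns grow to the right and rows downward; lengths in m; the calibration is good to about 2 mm. A picture is of the moment at which its call begins: read the wrist's pose just before it. camera_info takes no time and is no camera call; for the wrist camera it gives the pose at the moment of the call.
- close_job(): hands the job in, once; it reports no verdict.
Trained networks look in the newest picture that a camera, given by its name, has taken for a name from the list of things; names that differ only in an ending like _2 or _b are one class to them, and where a whole thing is asked for, a point or a joint stands for the part that bears it (a point fixed in the world has none). Each returns a list of dicts, best first, with "confidence" (0 to 1); they miss things now and then, are a little off and sometimes report something else, mostly with a low value. They report only what shows in the picture. A call takes as long as a camera call. They do not tell look-alikes from the thing itself.
- find_in(camera, label): "position" ([row, column] in pixels, amid what is visible of it).
- tip_of(camera, label): "position" ([row, column] in pixels: a listed point, or the origin of a listed thing).
The state is a dict: "time_s": time; "joint_pos": joint angles; "joint_vel": joint speeds; "tau": joint torques, N m; "position": TCP position; "tool_rot": TCP orientation; "ft_force": force on the tool from outside, world axes, zero at the start; "torque": the same for the moment, N m; "grip_width": finger opening in m.
Only numpy, scipy, OpenCV 4.12 (cv2) and the standard library are available. Lean on these libraries where they do the work, as an engineer would, in place of code of your own. Each camera call takes 0.05 s, during which the arm holds its last target. There are 200 camera calls.

## Working session

There is one attempt and no reset: what is moved stays moved. The work goes in short steps, Python scripts to look and compute and a shell command to move; the robot and the scene stay as the last step left them, time stands still between calls to the robot, and variables do not carry over. Pictures are saved under pics/ and viewed, about 8 in all and at most 12, crops included, and the job is handed in when it is done.

```bash
mkdir -p pics; ls
cat > h.py <<'E'
from cell import *
import numpy as np, cv2
from scipy.spatial.transform import Rotation as Ro
def P(cam,rc,z=None,dep=None,info=None):
    i=info or camera_info(cam); r,c=rc
    d=np.array([(c-i['cx'])/i['fx'],(r-i['cy'])/i['fy'],1.])
    R=np.array(i['orientation']);p=np.array(i['position'])
    if z is not None:
        w=R@d; return p+w*(z-p[2])/w[2]
    k=dep[max(0,int(r)-2):int(r)+3,max(0,int(c)-2):int(c)+3];k=k[k>0]
    return p+R@d*np.median(k) if len(k) else None
def save(n,im): cv2.imwrite('pics/'+n+'.png',cv2.cvtColor(im,cv2.COLOR_RGB2BGR))
E
python3 - <<'E'
from h import *
np.set_printoptions(precision=4,suppress=True)
for c in ['scene','side']:
    im,d=camera(c); save(c,im); np.save(c+'.npy',d)
    i=camera_info(c);print(c,i['position'],i['fx'],np.array(i['orientation']).round(3).tolist())
    for l in ['cassette','cassette_window','spare','rack','tester','bottle','beaker','flipper_bar','nest','flipper']:
        for x in find_in(c,l)[:4]: print(l,np.round(x['position']),round(x['confidence'],2),P(c,x['position'],dep=d))
    for l in ['cassette_window','lamp_bar','hinge','flipper_pocket','flipper_bar','nest','tester','rack']:
        for x in tip_of(c,l)[:3]: print('tip',l,np.round(x['position']),round(x['confidence'],2),P(c,x['position'],dep=d))
print(state())
E
```

```text
pics
scene [1.4599 0.0358 0.895 ] 507.091592432984 [[-0.007, 0.618, -0.786], [1.0, 0.012, 0.0], [0.009, -0.786, -0.618]]
cassette [213. 401.] 0.79 [0.3364 0.3644 0.0146]
cassette [251. 424.] 0.68 [0.4975 0.3946 0.0174]
cassette [222. 368.] 0.59 [0.4651 0.2473 0.085 ]
cassette [239. 216.] 0.21 [ 0.4988 -0.1372  0.0502]
cassette_window [238. 218.] 0.73 [ 0.4917 -0.1312  0.0498]
cassette_window [210. 403.] 0.66 [0.3275 0.3703 0.0171]
cassette_window [249. 422.] 0.66 [0.491  0.3894 0.0184]
spare [228. 326.] 0.65 [0.5246 0.1351 0.1124]
rack [248. 342.] 0.64 [0.4837 0.1849 0.0102]
rack [225. 368.] 0.25 [0.5086 0.2394 0.1104]
tester [261. 187.] 0.8 [ 0.5505 -0.2049  0.0246]
tester [276. 364.] 0.63 [0.6397 0.2184 0.0674]
bottle [297. 274.] 0.65 [0.7142 0.0149 0.0771]
beaker [276. 363.] 0.68 [0.6401 0.2166 0.0668]
flipper_bar [239. 216.] 0.72 [ 0.4948 -0.136   0.0481]
nest [263. 189.] 0.56 [ 0.59   -0.1899  0.0537]
flipper [238. 215.] 0.56 [ 0.4902 -0.1402  0.0473]
tip cassette_window [208. 404.] 0.94 [0.3166 0.3747 0.0159]
tip cassette_window [248. 422.] 0.83 [0.487  0.3911 0.0175]
tip casse
[... 1988 characters left out ...]
p tester [346. 315.] 0.97 [ 0.4903 -0.2208  0.0437]
tip tester [364. 323.] 0.44 [ 0.4948 -0.2564  0.0435]
tip rack [208. 270.] 0.81 [0.4809 0.1183 0.0805]
{'time_s': 1.9, 'joint_pos': array([ 73.2402,   5.2195,  70.5132,   0.0002, 104.269 ,  -3.2511]), 'joint_vel': array([ 0.0626, -0.0405,  0.0035,  0.0742,  0.0634,  0.0036]), 'tau': array([ -0.0003, -44.6186, -40.6498,   0.0698,   0.0196,  -0.    ]), 'position': array([0.1402, 0.5834, 0.2336]), 'tool_rot': array([[-0.9723,  0.2336, -0.    ],
       [ 0.2336,  0.9723, -0.    ],
       [ 0.    , -0.    , -1.    ]]), 'ft_force': array([ 0.3987, -0.3214, -0.3319]), 'torque': array([ 0.0152, -0.0286,  0.0171]), 'grip_width': 0.08815441612585248}
```

View pics/scene.png

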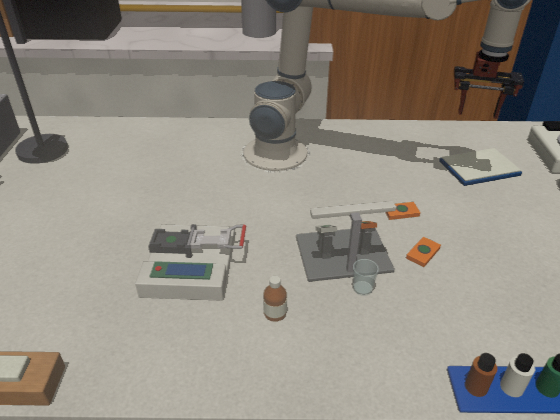

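View pics/side.png

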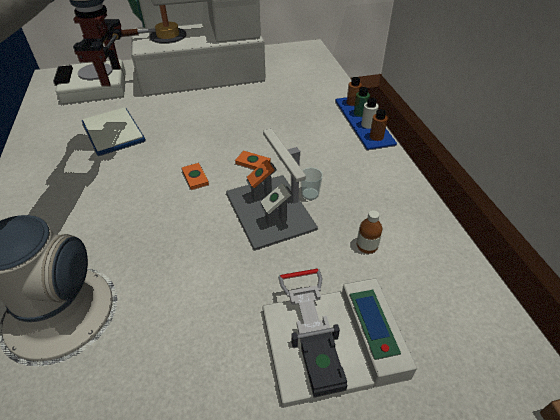

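The orange cassette sits in the rack's +y cradle (scene ~(226,368), side ~(174,260)), with the white one in the other cradle. Two loose orange look-alikes lie on the table. The tester's flipper and red bar face +y; the beaker stands behind the rack and the bottle between rack and tester. Next: yaws from the depth clouds.

```bash
cat >> h.py <<'E'
def cloud(cam,d,info=None):
    i=info or camera_info(cam); r,c=np.mgrid[:420,:560]
    X=np.stack([(c-i['cx'])/i['fx']*d,(r-i['cy'])/i['fy']*d,d],-1)
    W=X@np.array(i['orientation']).T+np.array(i['position']); W[d==0]=np.nan
    return W
def rect(p):
    (c,s,a)=cv2.minAreaRect(p[:,:2].astype(np.float32)*1000); return np.round(c,1),np.round(s,1),round(a,1)
def axis(p):
    c=p.mean(0);u,s,v=np.linalg.svd(p-c,full_matrices=False);return c,v,s/np.sqrt(len(p))
E
python3 - <<'E'
from h import *
np.set_printoptions(precision=4,suppress=True)
for c in ['scene','side']:
    d=np.load(c+'.npy');W=cloud(c,d);im=cv2.imread('pics/'+c+'.png');hsv=cv2.cvtColor(im,cv2.COLOR_BGR2HSV)
    x,y,z=W[...,0],W[...,1],W[...,2]
    bx=lambda a,b,e,f,g,h:(x>a)&(x<b)&(y>e)&(y<f)&(z>g)&(z<h)
    print(c)
    m=bx(.4,.7,.03,.35,.165,.2);print('lamp',m.sum(),rect(W[m]),axis(W[m])[:2],np.percentile(z[m],[5,50,95]))
    m=bx(.35,.7,.03,.35,.008,.02)&(hsv[...,1]<60)&(hsv[...,2]<130);print('rackbase',m.sum(),rect(W[m]))
    o=(hsv[...,0]<18)&(hsv[...,1]>150)
    for nm,bb in [('cas',bx(.4,.56,.15,.3,.05,.16)),('d1',bx(.25,.4,.3,.45,0.003,.05)),('d2',bx(.42,.56,.33,.45,0.003,.05))]:
        m=bb&o; m=cv2.erode(m.astype(np.uint8),np.ones((2,2)))>0
        if m.sum()>8: a=axis(W[m]);print(nm,m.sum(),a[0],a[1].tolist(),a[2],rect(W[m]))
    m=bx(.4,.6,-.15,.0,.03,.12)&((hsv[...,0]<6)|(hsv[...,0]>174))&(hsv[...,1]>150);a=axis(W[m]);print('bar',m.sum(),a[0],a[1][0])
    m=bx(.35,.75,-.4,-.05,.02,.03);print('tbase',m.sum(),rect(W[m]))
    m=bx(.5,.8,-.4,-.05,.05,.062);print('console+',m.sum(),rect(W[m]))
E
```

```text
scene
lamp 976 (array([545.3, 194.9]), array([ 56.3, 199.3]), 10.1) (array([0.5393, 0.1915, 0.1794]), array([[ 0.1627, -0.9867, -0.001 ],
       [ 0.9567,  0.158 , -0.2445],
       [ 0.2414,  0.0388,  0.9697]])) [0.1707 0.181  0.1841]
rackbase 2533 (array([546.2, 161.9]), array([263.1, 283.6]), 8.6)
d1 213 [0.3311 0.3788 0.0136] [[0.4641007444145401, -0.8850967309869865, -0.03484646079617246], [-0.8755544198766341, -0.4643477525346448, 0.13336274798651493], [0.13421980803279504, 0.03138377785056359, 0.9904544924525639]] [0.0263 0.0118 0.0039] (array([321.9, 368. ]), array([51.2, 89.2]), 13.8)
d2 347 [0.5007 0.3917 0.0151] [[0.7542112056217453, -0.6562744066961015, -0.021664727791360437], [-0.6556535764628041, -0.7544778671032639, 0.029690667268416435], [-0.035830782661389775, -0.008188477696727878, -0.999324323654179]] [0.0302 0.0149 0.0031] (array([493.7, 395. ]), array([46.8, 89.6]), 51.0)
bar 9 [ 0.5121 -0.0694  0.0692] [ 0.9983 -0.0429  0.0393]
tbase 1757 (array([ 534.2, -203.6]), array([203.2, 251.3]), 88.5)
console+ 1823 (array([ 578.9, -187.7]), array([229.6, 161.4]), 88.7)
si
[... 692 characters left out ...]
[0.9782334297034908, 0.20719102888865873, -0.01145576529982021], [-0.018863802527040344, 0.033814339090742156, -0.9992500925324337]] [0.0299 0.0148 0.003 ] (array([317.5, 363.9]), array([48.9, 91.5]), 12.6)
d2 216 [0.4805 0.3912 0.0138] [[0.8539743108941832, -0.5202146655983758, 0.010226339969665299], [0.5185053249937391, 0.8524773626700077, 0.06659259784935041], [-0.04336016934863411, -0.05156595612958471, 0.9977278425916054]] [0.0241 0.0164 0.0027] (array([488.3, 389.8]), array([51.2, 84.1]), 50.4)
bar 143 [ 0.5006 -0.0712  0.0667] [-0.9994  0.034  -0.0056]
tbase 5776 (array([ 531.8, -203.3]), array([203. , 242.1]), 88.5)
console+ 2752 (array([ 575.5, -189. ]), array([229.2, 158. ]), 88.2)
```

```bash
cat >> h.py <<'E'
np.set_printoptions(precision=4,suppress=True)
def rz(a): return Ro.from_euler('z',a,degrees=True).as_matrix()
RY=9.4; TY=-1.7
def Rrack(yaw=RY): # tool z along -normal, y along rack y
    y=rz(yaw)@[0,1,0]; z=rz(yaw)@[np.sin(.6109),0,-np.cos(.6109)]; return np.c_[np.cross(y,z),y,z]
def plan(p,R,N=None,step=25,p0=None,R0=None):
    s=state(); p0=np.array(s['position']) if p0 is None else p0; R0=np.array(s['tool_rot']) if R0 is None else R0
    rv=Ro.from_matrix(R0.T@R).as_rotvec(degrees=True); D=np.array(p)-p0
    N=N or int(max(1,np.ceil(np.linalg.norm(rv)/6.5),np.ceil(np.linalg.norm(D)*1000/step)))
    w=rv/N; E=Ro.from_rotvec(w,degrees=True).as_matrix()
    S=sum(np.linalg.matrix_power(E,k) for k in range(N))
    v=np.linalg.solve(R0@S,D)*1000
    print('N',N,'v',v.round(1),'w',w.round(2),'| dist mm',(D*1000).round(1)); return N,v,w
E
python3 - <<'E'
from h import *
R=Rrack(); W=np.array([.482,.232,.0948]); plan(W-R[:,2]*.12,R,step=22)
print(R, camera_info('wrist'))
E
```

```text
N 21 v [-13.1 -16.8   5.6] w [-0.33 -1.64 -1.06] | dist mm [ 273.9 -362.6  -40.5]
[[-0.8081 -0.1633  0.5659]
 [-0.1338  0.9866  0.0937]
 [-0.5736  0.     -0.8191]] {'fx': 295.9484641334334, 'fy': 295.9484641334334, 'cx': 281.92294625611225, 'cy': 211.01482216722965, 'position': array([0.0735, 0.6008, 0.3844]), 'orientation': array([[ 0.2349,  0.9394,  0.2497],
       [ 0.972 , -0.2271, -0.0603],
       [ 0.0001,  0.2568, -0.9665]])}
```

```bash
python3 -m inch '[0,-13.8,-17.6,5.9,-0.35,-1.72,-1.11,0,-13.8,-17.6,5.9,-0.35,-1.72,-1.11,0,-13.8,-17.6,5.9,-0.35,-1.72,-1.11,0,-13.8,-17.6,5.9,-0.35,-1.72,-1.11,0,-13.8,-17.6,5.9,-0.35,-1.72,-1.11,0,-13.8,-17.6,5.9,-0.35,-1.72,-1.11,0,-13.8,-17.6,5.9,-0.35,-1.72,-1.11,0,-13.8,-17.6,5.9,-0.35,-1.72,-1.11,0,-13.8,-17.6,5.9,-0.35,-1.72,-1.11,0,-13.8,-17.6,5.9,-0.35,-1.72,-1.11,0,-13.8,-17.6,5.9,-0.35,-1.72,-1.11,0,-13.8,-17.6,5.9,-0.35,-1.72,-1.11,0,-13.8,-17.6,5.9,-0.35,-1.72,-1.11,0,-13.8,-17.6,5.9,-0.35,-1.72,-1.11,0,-13.8,-17.6,5.9,-0.35,-1.72,-1.11,0,-13.8,-17.6,5.9,-0.35,-1.72,-1.11,0,-13.8,-17.6,5.9,-0.35,-1.72,-1.11,0,-13.8,-17.6,5.9,-0.35,-1.72,-1.11,0,-13.8,-17.6,5.9,-0.35,-1.72,-1.11,0,0,0,0,0,0,0]' 20
python3 - <<'E'
from h import *
R=Rrack(); W=np.array([.482,.232,.0948]); plan(W-R[:,2]*.12,R,step=22)
i=camera_info('wrist'); im,d=camera('wrist'); save('w1',im)
Wc=cloud('wrist',d,i); x,y,z=Wc[...,0],Wc[...,1],Wc[...,2]; hsv=cv2.cvtColor(im,cv2.COLOR_RGB2HSV)
m=(hsv[...,0]<18)&(hsv[...,1]>150)&(z>.05)&(z<.16)&(x>.4)&(x<.56)&(y>.15)&(y<.3)
n,l,st,ce=cv2.connectedComponentsWithStats(m.astype(np.uint8))
k=1+np.argmax(st[1:,4]);m=l==k
p=Wc[m];a=axis(p);print(st[k],a[0],a[1],a[2])
q=(p-W)@R; print('tool-frame rect',rect(q*1.0), np.percentile(q,[1,50,99],axis=0)*1000)
for t in tip_of('wrist','cassette_window')[:3]: print(t,P('wrist',t['position'],dep=d,info=i))
E
```

```text
time_s: 3.57
position: [0.3999, 0.2349, 0.1902]
tool_rot: [[-0.828, -0.141, 0.543], [-0.115, 0.99, 0.082], [-0.549, 0.005, -0.836]]
ft_force: [-0.8, 0.3, 0.6]
grip_width: 0.0878
N 1 v [-11.7 -16.    4.2] w [-0.47 -1.7  -1.22] | dist mm [ 14.2 -14.1   2.9]
[ 248  185   42   69 2151] [0.4771 0.2349 0.0926] [[ 0.8051  0.1396  0.5765]
 [ 0.169  -0.9856  0.0027]
 [-0.5686 -0.0952  0.8171]] [0.0216 0.0119 0.0008]
tool-frame rect (array([2.3, 3.1]), array([68. , 38.9]), 0.8) [[-30.5248 -15.1304  -2.3637]
 [  9.9054   3.5289  -0.7686]
 [ 36.068   22.618    1.3121]]
{'position': [191.5, 399.2], 'confidence': 0.83} [0.4939 0.3956 0.0176]
{'position': [223.5, 271.5], 'confidence': 0.65} [0.4809 0.2374 0.0965]
{'position': [27.9, 463.8], 'confidence': 0.56} [0.3174 0.3683 0.0176]
```

View pics/w1.png

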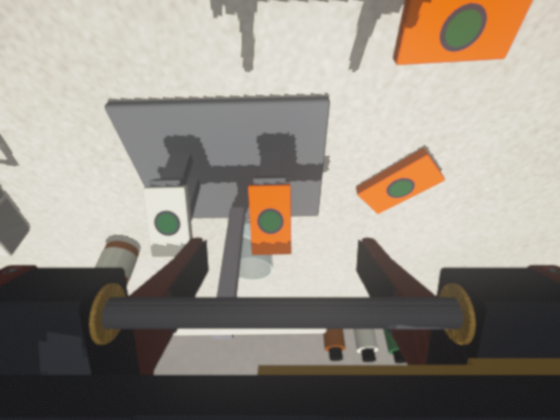

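The cassette in the rack measures 68 x 39 mm, so it is the small one (window at (222,270) in the wrist view). The white one is at (222,167), and two look-alikes lie to the right. I'm lining up on the slope's normal.

```bash
cat >> h.py <<'E'
CW=np.array([.482,.232,.0948])+Rrack()@[.0023,.0031,-.0008]
E
python3 - <<'E'
from h import *
R=Rrack();print(CW);plan(CW-R[:,2]*.06,R,N=4)
E
```

```text
[0.4792 0.2347 0.0941]
N 4 v [-2.8 -3.8 16. ] w [-0.09 -0.47 -0.32] | dist mm [ 46.8  -7.9 -46.9]
```

```bash
python3 -m inch '[0,-2.8,-3.8,16,-0.09,-0.47,-0.32,0,-2.8,-3.8,16,-0.09,-0.47,-0.32,0,-2.8,-3.8,16,-0.09,-0.47,-0.32,0,-2.8,-3.8,16,-0.09,-0.47,-0.32,0,0,0,0,0,0,0]'
python3 - <<'E'
from h import *
R=Rrack();plan(CW+R[:,2]*.012,R,N=6)
E
```

```text
time_s: 4.08
position: [0.4444, 0.2296, 0.1394]
tool_rot: [[-0.81, -0.166, 0.562], [-0.138, 0.986, 0.093], [-0.57, -0.002, -0.822]]
ft_force: [-0.0, -0.2, -0.4]
grip_width: 0.0877
N 6 v [-0.5 -0.1 11.5] w [-0.   -0.05  0.04] | dist mm [ 41.5   6.2 -55.1]
```

```bash
python3 -m inch '[0,-0.5,-0.1,11.5,0,0,0,0,-0.5,-0.1,11.5,0,0,0,0,-0.5,-0.1,11.5,0,0,0,0,-0.5,-0.1,11.5,0,0,0,0,-0.5,-0.1,11.5,0,0,0,0,-0.5,-0.1,11.5,0,0,0,0,0,0,0,0,0,0,0,0,0,0,0,0,0]' 25
python3 - <<'E'
from h import *
R=Rrack();plan(CW+R[:,2]*.012,R,N=1)
i=camera_info('wrist'); im,d=camera('wrist'); save('w2',im)
E
```

```text
time_s: 4.75
position: [0.486, 0.2366, 0.0882]
tool_rot: [[-0.808, -0.167, 0.565], [-0.137, 0.986, 0.095], [-0.573, -0.001, -0.82]]
ft_force: [0.7, -0.3, 0.8]
grip_width: 0.0878
N 1 v [ 2.4 -0.8  3.1] w [ 0.06 -0.07  0.2 ] | dist mm [-0.1 -0.8 -3.9]
```

View pics/w2.png

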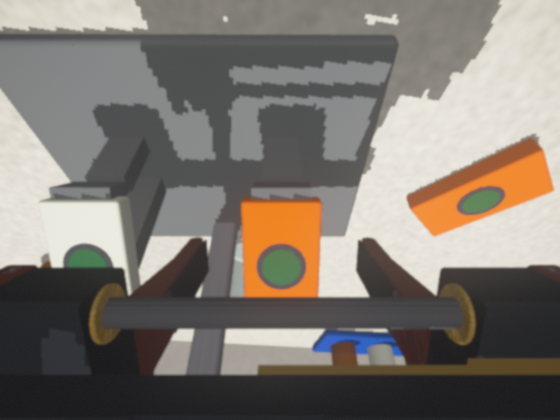

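Fingers straddle the cassette evenly (window at (265,281), fingers at columns 207 and 357). I'll make the small correction and close.

```bash
python3 -m inch '[0,2.4,-0.8,3.1,0,0,0,0.4,0,0,0,0,0,0,0.45,0,0,0,0,0,0,0.5,0,0,0,0,0,0,0.6,0,0,0,0,0,0,0.7,0,0,0,0,0,0,0.7,0,0,0,0,0,0,0.7,0,0,0,0,0,0,0.7,0,0,0,0,0,0]' 25
```

```text
time_s: 5.55
position: [0.4868, 0.235, 0.0844]
tool_rot: [[-0.807, -0.166, 0.566], [-0.136, 0.986, 0.095], [-0.574, -0.001, -0.819]]
ft_force: [-0.5, -1.0, 0.2]
grip_width: 0.04
```

```bash
python3 -m inch '[0.7,0,0,-5,0,0,0,0.7,0,0,-10,0,0,0,0.7,0,0,-12,0,0,0,0.7,0,0,-14,0,0,0,0.7,0,0,-14,0,0,0,0.7,0,0,-14,0,0,0,0.7,0,0,-14,0,0,0,0.7,0,0,-14,0,0,0,0.7,0,0,-14,0,0,0,0.7,0,0,-14,0,0,0,0.7,0,0,-7,0,0,0,0.7,0,0,0,0,0,0]'
cat >> h.py <<'E'
TO=np.array([.4955,-.2025,0.])
def Tp(x,y,z): return TO+rz(TY)@[x,y,z]   # tester frame point
def Rt(a): # tool down, tool x axis at angle a in the tester frame
    x=rz(TY+a)@[1,0,0]; z=np.array([0,0,-1.]); return np.c_[x,np.cross(z,x),z]
def path(N,v,w,p,R):
    for k in range(N):
        p=p+R@v/1000; R=R@Ro.from_rotvec(w,degrees=True).as_matrix()
        if k%3==2 or k==N-1: print(p.round(3),end=' ')
    print()
E
python3 - <<'E'
from h import *
s=state();N,v,w=plan(Tp(0,.051,.20),Rt(90),N=20); path(N,v,w,s['position'],s['tool_rot'])
print(s['grip_width'],s['ft_force'])
E
```

```text
time_s: 6.55
position: [0.4117, 0.2228, 0.1948]
tool_rot: [[-0.806, -0.167, 0.568], [-0.136, 0.986, 0.096], [-0.577, 0.0, -0.817]]
ft_force: [0.1, -0.7, 0.1]
grip_width: 0.0395
N 20 v [-17.  -13.5   4. ] w [1.55 1.27 4.89] | dist mm [  85.3 -374.3    5.2]
[0.464 0.186 0.212] [0.506 0.136 0.223] [0.534 0.077 0.227] [0.546 0.012 0.225] [ 0.542 -0.053  0.218] [ 0.52  -0.115  0.208] [ 0.497 -0.152  0.2  ] 
0.03951047469870124 [ 0.1083 -0.6557  0.0941]
```

Run:
```python
from h import *
s=state();R=np.array(s['tool_rot']);p1=np.array([.40,.03,.26])
N,v,w=plan(p1,R,N=9); path(N,v,w,s['position'],R)
N,v,w=plan(Tp(0,.051,.20),Rt(90),N=16,p0=p1,R0=R); path(N,v,w,p1,R)
```

```text
N 9 v [ -0.2 -20.9  -8.7] w [0. 0. 0.] | dist mm [ -11.7 -192.8   65.2]
[0.408 0.159 0.217] [0.404 0.094 0.238] [0.4  0.03 0.26] 
N 16 v [-11.8  -6.7   7.4] w [1.94 1.59 6.11] | dist mm [  97.  -181.5  -60. ]
[0.443 0.013 0.26 ] [ 0.478 -0.017  0.255] [ 0.501 -0.056  0.244] [ 0.509 -0.098  0.227] [ 0.503 -0.139  0.207] [ 0.497 -0.152  0.2  ]
```

```bash
python3 -m inch '[0.7,0,-20.9,-8.7,0,0,0,0.7,0,-20.9,-8.7,0,0,0,0.7,0,-20.9,-8.7,0,0,0,0.7,0,-20.9,-8.7,0,0,0,0.7,0,-20.9,-8.7,0,0,0,0.7,0,-20.9,-8.7,0,0,0,0.7,0,-20.9,-8.7,0,0,0,0.7,0,-20.9,-8.7,0,0,0,0.7,0,-20.9,-8.7,0,0,0,0.7,0,0,0,0,0,0]'
python3 -m inch '[0.7,-11.8,-6.7,7.4,1.94,1.59,6.11,0.7,-11.8,-6.7,7.4,1.94,1.59,6.11,0.7,-11.8,-6.7,7.4,1.94,1.59,6.11,0.7,-11.8,-6.7,7.4,1.94,1.59,6.11,0.7,-11.8,-6.7,7.4,1.94,1.59,6.11,0.7,-11.8,-6.7,7.4,1.94,1.59,6.11,0.7,-11.8,-6.7,7.4,1.94,1.59,6.11,0.7,-11.8,-6.7,7.4,1.94,1.59,6.11,0.7,-11.8,-6.7,7.4,1.94,1.59,6.11,0.7,-11.8,-6.7,7.4,1.94,1.59,6.11,0.7,-11.8,-6.7,7.4,1.94,1.59,6.11,0.7,-11.8,-6.7,7.4,1.94,1.59,6.11,0.7,-11.8,-6.7,7.4,1.94,1.59,6.11,0.7,-11.8,-6.7,7.4,1.94,1.59,6.11,0.7,-11.8,-6.7,7.4,1.94,1.59,6.11,0.7,-11.8,-6.7,7.4,1.94,1.59,6.11,0.7,0,0,0,0,0,0]'
python3 - <<'E'
from h import *
plan(Tp(0,.051,.20),Rt(90))
i=camera_info('wrist'); im,d=camera('wrist'); save('w3',im); np.save('w3.npy',d); np.save('w3i.npy',i,allow_pickle=True)
for l in ['hinge','flipper_pocket','flipper_bar','nest']:
    for t in tip_of('wrist',l)[:2]: print(l,np.round(t['position']),round(t['confidence'],2),P('wrist',t['position'],dep=d,info=i))
E
```

```text
time_s: 7.38
position: [0.4463, 0.0496, 0.2701]
tool_rot: [[-0.831, -0.153, 0.534], [-0.136, 0.988, 0.071], [-0.539, -0.014, -0.842]]
ft_force: [-0.6, -0.3, 0.0]
grip_width: 0.0398
time_s: 8.8
position: [0.5376, -0.1316, 0.2041]
tool_rot: [[0.045, 0.998, -0.051], [0.999, -0.046, -0.018], [-0.021, -0.05, -0.999]]
ft_force: [0.3, -0.4, -1.0]
grip_width: 0.0397
N 2 v [-10.8 -19.7   3. ] w [-1.44  0.58 -0.47] | dist mm [-40.5 -19.9  -4.1]
flipper_pocket [213. 253.] 0.93 [ 0.5269 -0.0974  0.217 ]
flipper_bar [138. 245.] 0.62 [ 0.4998 -0.0667  0.0672]
flipper_bar [ 45. 435.] 0.16 [0.6725 0.0046 0.0567]
```

View pics/w3.png

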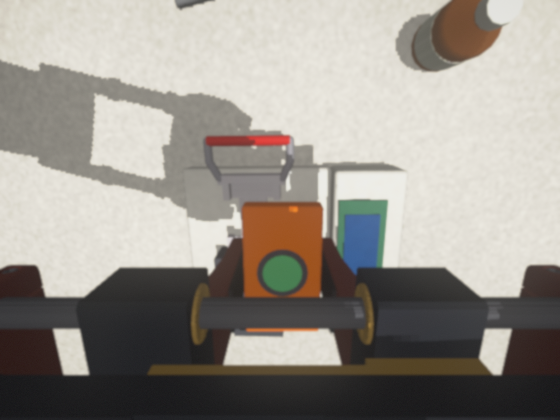

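The held cassette blocks the pocket (window at (272,282)), but the red bar is clear at row 140, columns 205–292. I'll measure the bar, the base and the cassette's position in the hand.

Run:
```python
from h import *
s=state();p,R=s['position'],np.array(s['tool_rot'])
d=np.load('w3.npy');i=np.load('w3i.npy',allow_pickle=True).item();W=cloud('wrist',d,i)
hsv=cv2.cvtColor(cv2.imread('pics/w3.png'),cv2.COLOR_BGR2HSV);r,c=np.mgrid[:420,:560]
q=(W-p)@R*1000
m=(hsv[...,0]<18)&(hsv[...,1]>150)&(r>195)&(r<335)&(c>235)&(c<330)&(W[...,2]>.17)
print('cas',m.sum(),np.percentile(q[m],[1,50,99],axis=0)); 
g=(hsv[...,0]>40)&(hsv[...,0]<90)&(hsv[...,1]>80)&(r>240)&(r<300)&(c>255)&(c<310)
print('win',g.sum(),q[g].mean(0), axis(q[m|g])[1])
b=((hsv[...,0]<6)|(hsv[...,0]>172))&(hsv[...,1]>150)&(r>125)&(r<155)&(c>195)&(c<300)
bp=W[b];print('bar',b.sum(),np.percentile(bp,[1,50,99],axis=0),axis(bp)[0],axis(bp)[1][0])
t=(r>160)&(W[...,2]>.02)&(W[...,2]<.03)&(hsv[...,2]>100);print('base',t.sum(),np.nanpercentile(W[t],[1,99],axis=0))
t=(r>160)&(W[...,2]>.048)&(W[...,2]<.062)&(c>325);print('console',t.sum(),rect(W[t]),np.nanpercentile(W[t],[1,99],axis=0))
```

```text
cas 5482 [[-13.9923 -18.7419 -80.892 ]
 [ 18.3461   0.7118  -8.5993]
 [ 34.3093  20.1673  -3.2427]]Traceback (most recent call last):
  File "<stdin>", line 9, in <module>
  File "h.py", line 21, in axis
    c=p.mean(0);u,s,v=np.linalg.svd(p-c,full_matrices=False);return c,v,s/np.sqrt(len(p))
                      ~~~~~~~~~~~~~^^^^^^^^^^^^^^^^^^^^^^^^^
    u, s, vh = gufunc(a, signature=signature)
               ~~~~~~^^^^^^^^^^^^^^^^^^^^^^^^
    raise LinAlgError("SVD did not converge")
numpy.linalg.LinAlgError: SVD did not converge
```

Run:
```python
from h import *
s=state();p,R=s['position'],np.array(s['tool_rot'])
d=np.load('w3.npy');i=np.load('w3i.npy',allow_pickle=True).item();W=cloud('wrist',d,i)
hsv=cv2.cvtColor(cv2.imread('pics/w3.png'),cv2.COLOR_BGR2HSV);r,c=np.mgrid[:420,:560]
q=(W-p)@R*1000; ok=np.isfinite(W[...,2])
m=ok&(hsv[...,1]>90)&(abs(q[...,2]+9)<10)&(r>195)&(r<300)&(c>235)&(c<330)
a=axis(q[m]);print('cas',m.sum(),np.percentile(q[m],[1,50,99],axis=0),a[1])
g=m&(hsv[...,0]>40)&(hsv[...,0]<90)
print('win',g.sum(),q[g].mean(0),np.percentile(q[g],[2,98],axis=0))
b=ok&((hsv[...,0]<6)|(hsv[...,0]>172))&(hsv[...,1]>150)&(r>125)&(r<155)&(c>195)&(c<300)
bp=W[b];print('bar',b.sum(),np.percentile(bp,[1,50,99],axis=0),axis(bp)[0],axis(bp)[1][0])
t=ok&(r>160)&(W[...,2]>.02)&(W[...,2]<.03)&(hsv[...,2]>100);print('base',t.sum(),np.percentile(W[t],[1,99],axis=0))
t=ok&(r>160)&(W[...,2]>.048)&(W[...,2]<.062)&(c>325);print('console',t.sum(),rect(W[t]),np.percentile(W[t],[1,99],axis=0))
```

```text
cas 6932 [[-14.1457 -19.1594 -10.6216]
 [ 13.9117   0.8559  -8.691 ]
 [ 34.3407  21.4896  -0.8078]] [[-0.9995  0.0021 -0.0328]
 [-0.0019 -1.     -0.0072]
 [ 0.0328  0.0072 -0.9994]]
win 1037 [-0.5149  0.581  -9.3677] [[ -9.1848  -8.0119 -10.529 ]
 [  8.1286   9.2436  -8.1725]]
bar 574 [[ 0.4647 -0.0733  0.0648]
 [ 0.5089 -0.0686  0.068 ]
 [ 0.5397 -0.0652  0.0697]] [ 0.5055 -0.0688  0.0679] [-0.9994  0.0351  0.0044]
base 6304 [[ 0.4151 -0.2195  0.0211]
 [ 0.6154 -0.1009  0.0274]]
console 6424 (array([ 619.3, -204.2]), array([197.9,  73.7]), 88.2) [[ 0.5856 -0.2109  0.0482]
 [ 0.6566 -0.107   0.056 ]]
```

```bash
cat >> h.py <<'E'
TY=-1.9; TO=np.array([.4965,-.2018,0.])
def Rtilt(a=5.): # placing tool orientation
    a=np.radians(a); Y=rz(TY); z=Y@[0,np.sin(a),-np.cos(a)]; x=Y@[0,np.cos(a),np.sin(a)]; return np.c_[x,np.cross(z,x),z]
def place(h): 
    R=Rtilt(); return Tp(0,.0515,.0497)-R[:,2]*.003-R@[-.0005,.0006,0]+[0,0,h], R
E
python3 - <<'E'
from h import *
plan(*place(.04),N=6)
E
```

```text
N 6 v [-4.2 -6.2 19.3] w [-0.4   1.04 -0.05] | dist mm [ -41.   -21.  -115.6]
```

```bash
python3 -m inch '[0.7,-4.2,-6.2,19.3,-0.4,1.04,-0.05,0.7,-4.2,-6.2,19.3,-0.4,1.04,-0.05,0.7,-4.2,-6.2,19.3,-0.4,1.04,-0.05,0.7,-4.2,-6.2,19.3,-0.4,1.04,-0.05,0.7,-4.2,-6.2,19.3,-0.4,1.04,-0.05,0.7,-4.2,-6.2,19.3,-0.4,1.04,-0.05,0.7,0,0,0,0,0,0,0.7,0,0,0,0,0,0]'
python3 - <<'E'
from h import *
plan(*place(.04),N=2)
im,d=camera('side'); W=cloud('side',d); save('s2',cv2.resize(im[230:400,230:400],None,fx=3.5,fy=3.5))
hsv=cv2.cvtColor(im,cv2.COLOR_RGB2HSV);r,c=np.mgrid[:420,:560]
m=(hsv[...,0]<18)&(hsv[...,1]>150)&(W[...,2]>.075)&(W[...,1]<-.08)&(W[...,0]<.56)&(W[...,0]>.44);p=W[m]
if m.sum()>20: print(m.sum(),rect(p),axis(p)[:2])
print(Tp(0,.0515,.05))
E
```

```text
time_s: 9.72
position: [0.4968, -0.1505, 0.0926]
tool_rot: [[0.035, 0.999, 0.001], [0.996, -0.035, 0.087], [0.087, -0.002, -0.996]]
ft_force: [-0.1, -0.1, 0.5]
grip_width: 0.04
N 2 v [ 0.2  0.4 -0.1] w [-0.05 -0.01 -0.06] | dist mm [0.8 0.4 0.2]
696 (array([ 490. , -164.7]), array([73.6, 78. ]), 7.2) (array([ 0.49  , -0.1695,  0.1446]), array([[ 0.2003,  0.0852, -0.976 ],
       [-0.2229,  0.9741,  0.0393],
       [-0.9541, -0.2096, -0.2141]]))
[ 0.4982 -0.1503  0.05  ]
```

View pics/s2.png

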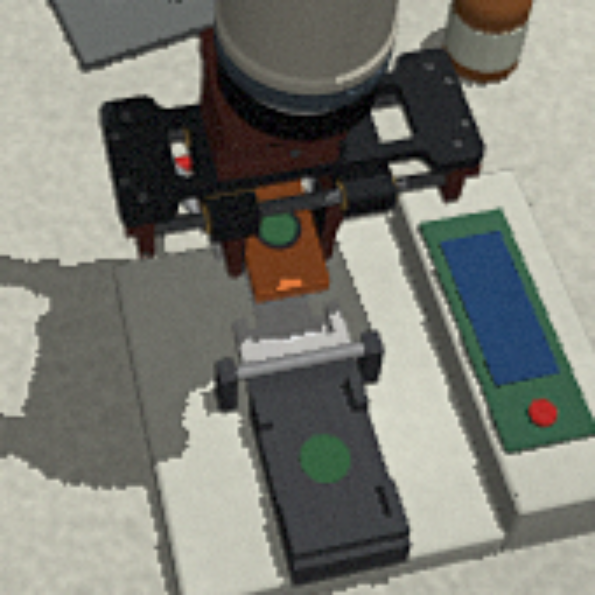

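The crop shows the cassette centred over the flipper between hinge and bar (cassette at (285,240), hinge at row 360). I'm lowering it.

```bash
python3 -m inch '[0.7,-0.4,0.4,8,0,0,0,0.7,-0.7,0,8,0,0,0,0.7,-0.7,0,8,0,0,0,0.7,-0.4,0,4,0,0,0,0.7,0,0,0,0,0,0]'
python3 -m inch '[0.7,-0.25,0,3,0,0,0,0.7,-0.25,0,3,0,0,0,0.7,0,0,0,0,0,0]'
python3 -m inch '[0.7,-0.2,0,2,0,0,0,0.7,0,0,0,0,0,0]'
python3 -c "
from h import *
plan(*place(0),N=1)"
```

```text
time_s: 10.18
position: [0.497, -0.1504, 0.0629]
tool_rot: [[0.035, 0.999, -0.001], [0.995, -0.035, 0.088], [0.088, -0.004, -0.996]]
ft_force: [-0.6, 1.0, -0.4]
grip_width: 0.0398
time_s: 10.43
position: [0.4975, -0.1508, 0.058]
tool_rot: [[0.036, 0.999, 0.001], [0.996, -0.036, 0.088], [0.088, -0.002, -0.996]]
ft_force: [0.3, 0.4, 0.3]
grip_width: 0.0395
time_s: 10.6
position: [0.4976, -0.1509, 0.0564]
tool_rot: [[0.036, 0.999, 0.002], [0.996, -0.036, 0.088], [0.088, -0.001, -0.996]]
ft_force: [-0.1, 0.8, -0.7]
grip_width: 0.0402
N 1 v [0.5 0.  3.7] w [-0.07 -0.02 -0.16] | dist mm [ 0.1  0.8 -3.6]
```

```bash
python3 -m inch '[0.7,0.2,0,1.5,0,0,0,0.7,0.1,0,1,0,0,0,0.7,0,0,0,0,0,0]'
python3 -m inch '[0.45,0,0,0,0,0,0,0.4,0,0,0,0,0,0,0.3,0,0,0,0,0,0,0.25,0,0,0,0,0,0,0.2,0,0,0,0,0,0,0.2,0,0,0,0,0,0]'
```

```text
time_s: 10.85
position: [0.4975, -0.1502, 0.0539]
tool_rot: [[0.036, 0.999, 0.002], [0.996, -0.036, 0.088], [0.088, -0.002, -0.996]]
ft_force: [0.0, 0.5, -0.7]
grip_width: 0.0398
time_s: 11.35
position: [0.4977, -0.1503, 0.0541]
tool_rot: [[0.036, 0.999, 0.002], [0.996, -0.036, 0.088], [0.088, -0.001, -0.996]]
ft_force: [-0.8, -0.8, 0.7]
grip_width: 0.07
```

Retreat up along the tool and look.

```bash
python3 -m inch '[0.2,0,0,-8,0,0,0,0.2,0,0,-15,0,0,0,0.2,0,0,-20,0,0,0,0.2,0,0,-20,0,0,0,0.2,0,0,-20,0,0,0,0.2,0,0,-20,0,0,0,0.2,0,0,-20,0,0,0,0.2,0,0,0,0,0,0]'
python3 - <<'E'
from h import *
i=camera_info('wrist'); im,d=camera('wrist'); save('w4',im); W=cloud('wrist',d,i)
hsv=cv2.cvtColor(im,cv2.COLOR_RGB2HSV);r,c=np.mgrid[:420,:560];ok=np.isfinite(W[...,2])
T=(W-TO)@rz(TY)*1000
box=ok&(abs(T[...,0])<45)&(abs(T[...,1]-60)<90)&(T[...,2]>30)&(T[...,2]<100)
m=box&(hsv[...,0]<18)&(hsv[...,1]>120)&(T[...,1]<95)
print('cas',m.sum(),np.percentile(T[m],[1,50,99],axis=0));a=axis(T[m]);print(a[1])
b=box&((hsv[...,0]<6)|(hsv[...,0]>172))&(hsv[...,1]>150)&(T[...,1]>110)
print('bar',b.sum(),np.percentile(T[b],[1,50,99],axis=0),axis(T[b])[0])
g=box&(hsv[...,0]>40)&(hsv[...,0]<90)&(hsv[...,1]>80)&(T[...,1]<90); print('win',T[g].mean(0))
E
```

```text
time_s: 12.02
position: [0.4989, -0.162, 0.1821]
tool_rot: [[0.035, 0.999, 0.009], [0.996, -0.036, 0.084], [0.085, 0.006, -0.996]]
ft_force: [-0.1, -0.4, 0.5]
grip_width: 0.0707
cas 2285 [[-18.8281  19.6078  55.4703]
 [  0.4375  56.9795  57.7392]
 [ 19.5459  86.5107  59.304 ]]
[[ 0.0204  0.9998 -0.0032]
 [ 0.9998 -0.0204 -0.0059]
 [ 0.006   0.0031  1.    ]]
bar 677 [[-36.2556 129.0909  57.2611]
 [ -0.0968 132.5229  59.279 ]
 [ 38.1026 136.1681  61.3139]] [  0.6907 132.6679  59.2612]
win [ 0.494  52.6733 58.5004]
```

View pics/w4.png

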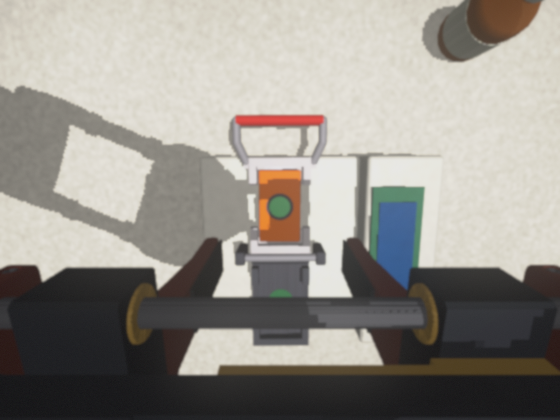

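Seated: face at 58 mm (46+12) and level, and the flipper is now flat with the bar at (119,279). Next I turn the jaws across the bar.

Run:
```python
from h import *
s=state();N,v,w=plan(Tp(.0005,.1325,.11),Rt(0),N=15);path(N,v,w,s['position'],s['tool_rot'])
```

```text
N 15 v [ 4.8 -4.5  4.9] w [-0.25 -0.27  5.99] | dist mm [  2.9  92.3 -69.5]
[ 0.487 -0.144  0.166] [ 0.482 -0.125  0.152] [ 0.483 -0.104  0.139] [ 0.489 -0.085  0.124] [ 0.501 -0.069  0.11 ]
```

```bash
python3 -m inch '[0.66,4.8,-4.5,4.9,-0.25,-0.27,5.99,0.66,4.8,-4.5,4.9,-0.25,-0.27,5.99,0.66,4.8,-4.5,4.9,-0.25,-0.27,5.99,0.66,4.8,-4.5,4.9,-0.25,-0.27,5.99,0.66,4.8,-4.5,4.9,-0.25,-0.27,5.99,0.66,4.8,-4.5,4.9,-0.25,-0.27,5.99,0.66,4.8,-4.5,4.9,-0.25,-0.27,5.99,0.66,4.8,-4.5,4.9,-0.25,-0.27,5.99,0.66,4.8,-4.5,4.9,-0.25,-0.27,5.99,0.66,4.8,-4.5,4.9,-0.25,-0.27,5.99,0.66,4.8,-4.5,4.9,-0.25,-0.27,5.99,0.66,4.8,-4.5,4.9,-0.25,-0.27,5.99,0.66,4.8,-4.5,4.9,-0.25,-0.27,5.99,0.66,4.8,-4.5,4.9,-0.25,-0.27,5.99,0.66,4.8,-4.5,4.9,-0.25,-0.27,5.99,0.66,0,0,0,0,0,0,0.66,0,0,0,0,0,0]' 8
python3 - <<'E'
from h import *
plan(Tp(.0005,.1325,.11),Rt(0),N=1); plan(Tp(.0005,.1325,.051),Rt(0),N=8)
i=camera_info('wrist'); im,d=camera('wrist'); W=cloud('wrist',d,i)
hsv=cv2.cvtColor(im,cv2.COLOR_RGB2HSV);T=(W-TO)@rz(TY)*1000
b=np.isfinite(T[...,2])&((hsv[...,0]<6)|(hsv[...,0]>172))&(hsv[...,1]>150)&(abs(T[...,1]-132)<15)&(abs(T[...,0])<45)&(T[...,2]<90)
print('bar',b.sum(),np.percentile(T[b],[1,50,99],axis=0) if b.any() else '')
save('w5',im)
E
```

```text
time_s: 13.48
position: [0.4987, -0.0685, 0.1057]
tool_rot: [[1.0, -0.03, -0.007], [-0.03, -1.0, 0.002], [-0.007, -0.001, -1.0]]
ft_force: [-0.5, -0.8, -0.6]
grip_width: 0.0302
N 1 v [ 2.7  0.8 -4.3] w [-0.08  0.42  0.18] | dist mm [ 2.7 -0.9  4.3]
N 8 v [0.4 0.1 6.8] w [-0.01  0.05  0.02] | dist mm [  2.7  -0.9 -54.7]
bar 1101 [[-36.9899 129.537   57.3839]
 [  4.6605 133.1531  59.311 ]
 [ 39.3004 136.6209  60.9948]]
```

View pics/w5.png

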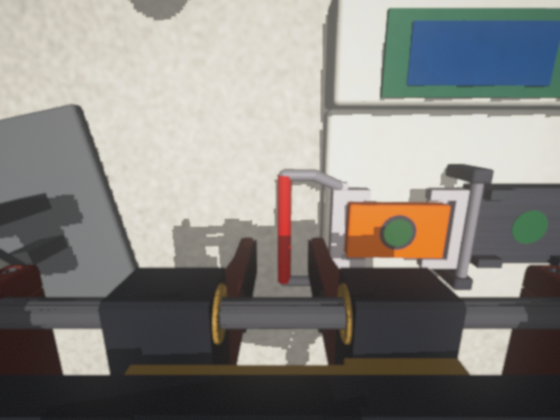

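The bar (column 285) lies midway between the fingers (inner edges ~253 and ~312), and the cassette sits in its pocket at (232,398). Descend and grip lightly.

```bash
python3 -m inch '[0.66,0.4,0.1,7,0,0,0,0.66,0.4,0.1,7,0,0,0,0.66,0.4,0.1,7,0,0,0,0.66,0.4,0.1,7,0,0,0,0.66,0.4,0.1,7,0,0,0,0.66,0.4,0.1,7,0,0,0,0.66,0.4,0,7,0,0,0,0.66,0,0,5.5,0,0,0,0.66,0,0,0,0,0,0]' 8
python3 -m inch '[0.78,0,0,0,0,0,0,0.85,0,0,0,0,0,0,0.92,0,0,0,0,0,0,1,0,0,0,0,0,0,1,0,0,0,0,0,0,1,0,0,0,0,0,0]' 8
python3 - <<'E'
from h import *
s=state();print((rz(TY).T@(s['position']-TO)*1000).round(1),s['ft_force'],s['torque'])
a=np.r_[np.linspace(0,60,21),np.linspace(62.5,110,20),np.linspace(112,150,20),np.linspace(152,180,15)]
t=np.radians(a);y=132*np.cos(t);z=132*np.sin(t)
for k in range(1,len(a)): print(f"1,0,{-(y[k]-y[k-1]):.1f},{-(z[k]-z[k-1]):.1f},0,0,0",end=', ' if k%20 else '\n\n')
E
```

```text
time_s: 14.28
position: [0.5012, -0.0694, 0.0511]
tool_rot: [[0.999, -0.034, -0.007], [-0.034, -0.999, 0.002], [-0.007, -0.001, -1.0]]
ft_force: [0.2, 0.7, -0.1]
grip_width: 0.0299
time_s: 14.78
position: [0.5024, -0.07, 0.0534]
tool_rot: [[0.999, -0.034, -0.003], [-0.034, -0.999, 0.0], [-0.003, -0.0, -1.0]]
ft_force: [-0.2, -1.4, 0.9]
grip_width: 0.0097
[  1.5 132.   53.4] [-0.153  -1.3656  0.874 ] [-0.4247  0.1525 -0.006 ]
1,0,0.2,-6.9,0,0,0, 1,0,0.5,-6.9,0,0,0, 1,0,0.9,-6.9,0,0,0, 1,0,1.3,-6.8,0,0,0, 1,0,1.6,-6.7,0,0,0, 1,0,2.0,-6.6,0,0,0, 1,0,2.3,-6.5,0,0,0, 1,0,2.6,-6.4,0,0,0, 1,0,3.0,-6.2,0,0,0, 1,0,3.3,-6.1,0,0,0, 1,0,3.6,-5.9,0,0,0, 1,0,3.9,-5.7,0,0,0, 1,0,4.2,-5.5,0,0,0, 1,0,4.5,-5.3,0,0,0, 1,0,4.8,-5.0,0,0,0, 1,0,5.0,-4.8,0,0,0, 1,0,5.3,-4.5,0,0,0, 1,0,5.5,-4.2,0,0,0, 1,0,5.7,-3.9,0,0,0, 1,0,5.9,-3.6,0,0,0

1,0,5.0,-2.8,0,0,0, 1,0,5.2,-2.5,0,0,0, 1,0,5.3,-2.3,0,0,0, 1,0,5.4,-2.1,0,0,0, 1,0,5.5,-1.9,0,0,0, 1,0,5.5,-1.6,0,0,0, 1,0,5.6,-1.4,0,0,0, 1,0,5.6,-1.1,0,0,0, 1,0,5.7,-0.9,0,0,0, 1,0,5.7,-0.6,0,0,0, 1,0,5.7,-0.4,0,0,0, 1,0,5.8,-0.1,0,0,0, 1,0,5.8,0.1,0,0,0, 1,0,5.7,0.4,0,0,0, 1,0,5.7,0.6,0,0,0, 1,0,5.7,0.9,0,0,0, 1,0,5.6,1.1,0,0,0, 1,0,5.6,1.4,0,0,0, 1,0,5.5,1.6,0,0,0, 1,0,5.5,1.9,0,0,0

1,0,4.3,1.7,0,0,0, 1,0,4.2,1.8,0,0,0, 1,0,4.2,1.9,0,0,0, 1,0,4.1,2.1,0,0,0, 1,0,4.0,2.2,0,0,0, 1,0,3.9,2.4,0,0,0, 1,0,3.9,2.5,0,0,0, 1,0,3.8,2.6,0,0,0, 1,0,3.7,2.8,0,0,0, 1,0,3.6,2.9,0,0,0, 1,0,3.5,3.0,0,0,0, 1,0,3.4,3.1,0,0,0, 1,0,3.3,3.3,0,0,0, 1,0,3.1,3.4,0,0,0, 1,0,3.0,3.5,0,0,0, 1,0,2.9,3.6,0,0,0, 1,0,2.8,3.7,0,0,0, 1,0,2.6,3.8,0,0,0, 1,0,2.5,3.9,0,0,0, 1,0,2.4,3.9,0,0,0

1,0,2.2,4.0,0,0,0, 1,0,2.1,4.1,0,0,0, 1,0,1.9,4.2,0,0,0, 1,0,1.8,4.2,0,0,0, 1,0,1.7,4.3,0,0,0, 1,0,1.5,4.4,0,0,0, 1,0,1.3,4.4,0,0,0, 1,0,1.2,4.5,0,0,0, 1,0,1.0,4.5,0,0,0, 1,0,0.9,4.5,0,0,0, 1,0,0.7,4.6,0,0,0, 1,0,0.6,4.6,0,0,0, 1,0,0.4,4.6,0,0,0, 1,0,0.2,4.6,0,0,0, 1,0,0.1,4.6,0,0,0,
```

```bash
python3 -m inch '[1,0,0.2,-6.9,0,0,0,1,0,0.5,-6.9,0,0,0,1,0,0.9,-6.9,0,0,0,1,0,1.3,-6.8,0,0,0,1,0,1.6,-6.7,0,0,0,1,0,2.0,-6.6,0,0,0,1,0,2.3,-6.5,0,0,0,1,0,2.6,-6.4,0,0,0,1,0,3.0,-6.2,0,0,0,1,0,3.3,-6.1,0,0,0,1,0,3.6,-5.9,0,0,0,1,0,3.9,-5.7,0,0,0,1,0,4.2,-5.5,0,0,0,1,0,4.5,-5.3,0,0,0,1,0,4.8,-5,0,0,0,1,0,5,-4.8,0,0,0,1,0,5.3,-4.5,0,0,0,1,0,5.5,-4.2,0,0,0,1,0,5.7,-3.9,0,0,0,1,0,5.9,-3.6,0,0,0]' 8
python3 - <<'E'
from h import *
s=state();p=rz(TY).T@(s['position']-TO)*1000;print(p.round(1),np.degrees(np.arctan2(p[2]-53,p[1])))
im,d=camera('side'); W=cloud('side',d); hsv=cv2.cvtColor(im,cv2.COLOR_RGB2HSV);T=(W-TO)@rz(TY)*1000
b=np.isfinite(T[...,2])&((hsv[...,0]<6)|(hsv[...,0]>172))&(hsv[...,1]>150)&(abs(T[...,1])<140)&(abs(T[...,0])<45)
print('red',b.sum(),np.percentile(T[b],[5,50,95],axis=0) if b.any() else ''); save('s3',cv2.resize(im[200:400,200:420],None,fx=3,fy=3))
E
```

```text
time_s: 16.45
position: [0.5007, -0.1342, 0.1705]
tool_rot: [[0.999, -0.032, -0.002], [-0.032, -0.999, 0.004], [-0.002, -0.004, -1.0]]
ft_force: [-3.0, 8.7, 9.5]
grip_width: 0.0098
[  1.9  67.7 170.5] 60.04758206468919
red 213 [[-35.5191 -18.8176 169.6548]
 [-15.586   52.4909 250.3594]
 [ 28.7036  71.0213 331.5904]]
```

View pics/s3.png

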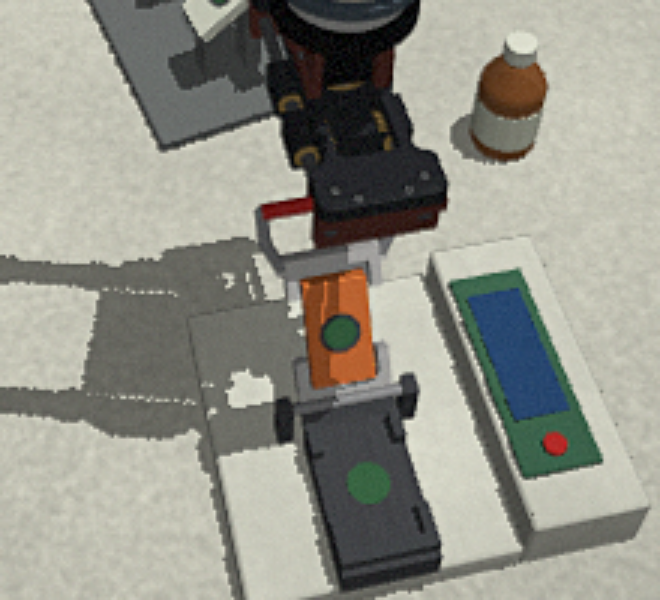

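The flipper stands at about 60° (bar at (208,290)) with the cassette still in the pocket. Continue.

```bash
python3 -m inch '[1,0,5,-2.8,0,0,0,1,0,5.2,-2.5,0,0,0,1,0,5.3,-2.3,0,0,0,1,0,5.4,-2.1,0,0,0,1,0,5.5,-1.9,0,0,0,1,0,5.5,-1.6,0,0,0,1,0,5.6,-1.4,0,0,0,1,0,5.6,-1.1,0,0,0,1,0,5.7,-0.9,0,0,0,1,0,5.7,-0.6,0,0,0,1,0,5.7,-0.4,0,0,0,1,0,5.8,-0.1,0,0,0]' 8
python3 -c "
from h import *
s=state();p=rz(TY).T@(s['position']-TO)*1000;print(p.round(1),np.degrees(np.arctan2(p[2]-53,p[1])),np.hypot(p[2]-53,p[1]))"
```

```text
time_s: 17.5
position: [0.4984, -0.2024, 0.1866]
tool_rot: [[0.999, -0.034, -0.002], [-0.034, -0.999, 0.0], [-0.002, 0.0, -1.0]]
ft_force: [-1.4, 1.8, 5.0]
grip_width: 0.0096
[  2.   -0.5 186.6] 90.22364356347272 133.61920519342448
```

Next 90→130°, at a slow pace.

```bash
python3 -m inch '[1,0,5.8,0.1,0,0,0,1,0,5.7,0.4,0,0,0,1,0,5.7,0.6,0,0,0,1,0,5.7,0.9,0,0,0,1,0,5.6,1.1,0,0,0,1,0,5.6,1.4,0,0,0,1,0,5.5,1.6,0,0,0,1,0,5.5,1.9,0,0,0,1,0,4.3,1.7,0,0,0,1,0,4.2,1.8,0,0,0,1,0,4.2,1.9,0,0,0,1,0,4.1,2.1,0,0,0,1,0,4,2.2,0,0,0,1,0,3.9,2.4,0,0,0,1,0,3.9,2.5,0,0,0,1,0,3.8,2.6,0,0,0,1,0,3.7,2.8,0,0,0,1,0,3.6,2.9,0,0,0]' 8
python3 - <<'E'
from h import *
s=state();p=rz(TY).T@(s['position']-TO)*1000;print(p.round(1),np.degrees(np.arctan2(p[2]-53,p[1])),np.hypot(p[2]-53,p[1]))
im,d=camera('side'); save('s4',cv2.resize(im[220:400,220:400],None,fx=3.3,fy=3.3))
E
```

```text
time_s: 19.0
position: [0.4949, -0.2865, 0.153]
tool_rot: [[0.999, -0.034, -0.005], [-0.034, -0.999, 0.002], [-0.005, -0.002, -1.0]]
ft_force: [3.9, 0.4, 0.1]
grip_width: 0.0093
[  1.2 -84.7 153. ] 130.25594061716106 131.0488948725618
```

View pics/s4.png

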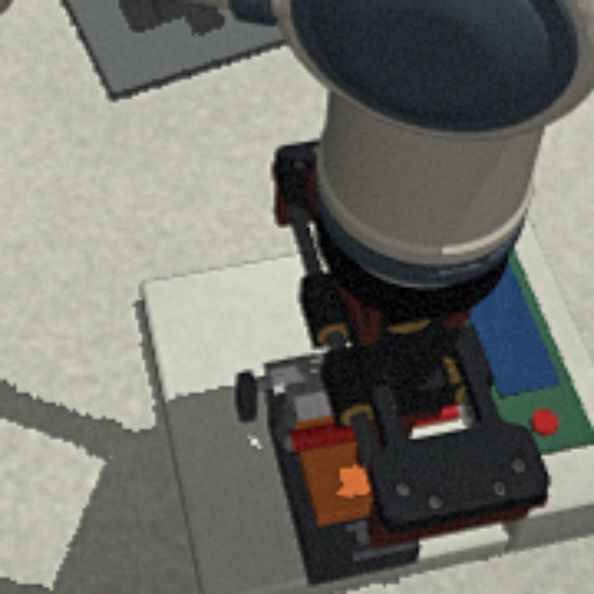

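At 130° the orange cassette (470,335) has slipped out onto the nest under the flipper. I'll close gently.

```bash
python3 -m inch '[1,0,3.5,3,0,0,0,1,0,3.4,3.1,0,0,0,1,0,3.3,3.3,0,0,0,1,0,3.1,3.4,0,0,0,1,0,3,3.5,0,0,0,1,0,2.9,3.6,0,0,0,1,0,2.8,3.7,0,0,0,1,0,2.6,3.8,0,0,0,1,0,2.5,3.9,0,0,0,1,0,2.4,3.9,0,0,0,1,0,2.2,4,0,0,0,1,0,2.1,4.1,0,0,0,1,0,0,0,0,0,0]' 8
python3 -m inch '[1,0,1.9,4.2,0,0,0,1,0,1.8,4.2,0,0,0,1,0,1.7,4.3,0,0,0,1,0,1.5,4.4,0,0,0,1,0,1.3,4.4,0,0,0,1,0,1.2,4.5,0,0,0,1,0,1,4.5,0,0,0,1,0,0.9,4.5,0,0,0,1,0,0,0,0,0,0]'
python3 -c "
from h import *
s=state();p=rz(TY).T@(s['position']-TO)*1000;print(p.round(1),np.degrees(np.arctan2(p[2]-53,p[1])),np.hypot(p[2]-53,p[1]))"
```

```text
time_s: 20.13
position: [0.4934, -0.3207, 0.1093]
tool_rot: [[0.999, -0.034, -0.005], [-0.034, -0.999, 0.001], [-0.005, -0.001, -1.0]]
ft_force: [0.6, -1.8, -1.9]
grip_width: 0.0095
time_s: 20.88
position: [0.4932, -0.3317, 0.0743]
tool_rot: [[0.999, -0.034, -0.005], [-0.034, -0.999, 0.001], [-0.005, -0.001, -1.0]]
ft_force: [0.2, -1.8, -1.6]
grip_width: 0.0098
[   1.  -129.9   74.3] 170.70880565614206 131.66854165674584
```

```bash
python3 -m inch '[1,0,0.7,4,0,0,0,1,0,0.6,4,0,0,0,1,0,0.3,4,0,0,0,1,0,0.2,3.5,0,0,0,1,0,0.1,3,0,0,0,1,0,0,0,0,0,0]' 8
python3 -m inch '[1,0,0,1.5,0,0,0,1,0,0,1.5,0,0,0,1,0,0,0,0,0,0]'
python3 -c "
from h import *
s=state();p=rz(TY).T@(s['position']-TO)*1000;print(p.round(1))"
```

```text
time_s: 21.38
position: [0.4932, -0.3337, 0.0562]
tool_rot: [[0.999, -0.034, -0.004], [-0.034, -0.999, 0.0], [-0.004, -0.0, -1.0]]
ft_force: [-0.2, -3.0, -1.4]
grip_width: 0.0096
time_s: 21.63
position: [0.4932, -0.3337, 0.054]
tool_rot: [[0.999, -0.034, -0.004], [-0.034, -0.999, 0.0], [-0.004, -0.0, -1.0]]
ft_force: [0.2, -4.7, -2.0]
grip_width: 0.0095
[   1. -132.   54.]
```

```bash
python3 -m inch '[1,0,0,1.5,0,0,0,1,0,0,0,0,0,0]'; python3 -m inch '[1,0,0,1.5,0,0,0,1,0,0,0,0,0,0]';  python3 -c "
from h import *
im,d=camera('side'); W=cloud('side',d); hsv=cv2.cvtColor(im,cv2.COLOR_RGB2HSV);T=(W-TO)@rz(TY)*1000
b=np.isfinite(T[...,2])&((hsv[...,0]<6)|(hsv[...,0]>172))&(hsv[...,1]>150)&(abs(T[...,1]+132)<12)&(abs(T[...,0])<45)&(T[...,2]<90)
print('bar',b.sum(),np.percentile(T[b],[5,50,95],axis=0) if b.any() else '')"
```

```text
time_s: 21.8
position: [0.4932, -0.3338, 0.0526]
tool_rot: [[0.999, -0.034, -0.004], [-0.034, -0.999, 0.0], [-0.004, 0.0, -1.0]]
ft_force: [0.1, -4.7, -0.3]
grip_width: 0.0097
time_s: 21.97
position: [0.4932, -0.3338, 0.051]
tool_rot: [[0.999, -0.034, -0.004], [-0.034, -0.999, 0.0], [-0.004, -0.0, -1.0]]
ft_force: [-0.9, -5.7, -0.8]
grip_width: 0.0093
bar 70 [[ -38.3375 -135.5528   55.2821]
 [ -30.1323 -132.458    59.0025]
 [ -22.0974 -128.0356   60.8567]]
```

```bash
python3 -m inch '[1,0,0,1.5,0,0,0,1,0,0,1,0,0,0,1,0,0,0,0,0,0]'; python3 -m inch '[1,0,0,1.5,0,0,0,1,0,0,1,0,0,0,1,0,0,0,0,0,0]'; python3 -c "
from h import *
im,d=camera('side'); W=cloud('side',d); hsv=cv2.cvtColor(im,cv2.COLOR_RGB2HSV);T=(W-TO)@rz(TY)*1000
b=np.isfinite(T[...,2])&((hsv[...,0]<6)|(hsv[...,0]>172))&(hsv[...,1]>150)&(abs(T[...,1]+132)<12)&(abs(T[...,0])<45)&(T[...,2]<90)
print('bar',b.sum(),np.percentile(T[b],[5,50,95],axis=0) if b.any() else '')"
```

```text
time_s: 22.27
position: [0.4932, -0.3338, 0.0499]
tool_rot: [[0.999, -0.034, -0.004], [-0.034, -0.999, -0.0], [-0.004, 0.0, -1.0]]
ft_force: [-2.0, -4.5, 5.4]
grip_width: 0.0097
time_s: 22.52
position: [0.4939, -0.3338, 0.0489]
tool_rot: [[0.999, -0.034, -0.002], [-0.034, -0.999, -0.001], [-0.002, 0.001, -1.0]]
ft_force: [-3.8, -1.6, 10.7]
grip_width: 0.0098
bar 67 [[ -38.3655 -135.5739   55.1335]
 [ -30.1687 -132.0645   58.1788]
 [ -22.0866 -127.8237   60.2294]]
```

Hard stop felt (10.7 N upward). Release, rise and look.

```bash
python3 -m inch '[0.9,0,0,0,0,0,0,0.85,0,0,-0.5,0,0,0,0.75,0,0,0,0,0,0,0.68,0,0,0,0,0,0,0.68,0,0,0,0,0,0]' 
python3 -m inch '[0.68,0,0,-4,0,0,0,0.68,0,0,-8,0,0,0,0.68,0,0,-15,0,0,0,0.68,0,0,-20,0,0,0,0.68,0,0,-20,0,0,0,0.68,0,0,-20,0,0,0,0.68,0,0,-20,0,0,0,0.68,0,-15,-20,0,0,0,0.68,0,-25,-15,0,0,0,0.68,0,-25,0,0,0,0,0.68,0,-25,0,0,0,0,0.68,0,-25,0,0,0,0,0.68,0,-25,0,0,0,0,0.68,0,-25,0,0,0,0,0.68,0,-25,0,0,0,0,0.68,0,0,0,0,0,0,0.68,0,0,0,0,0,0]'
python3 - <<'E'
from h import *
for c in ['wrist','side']:
    i=camera_info(c); im,d=camera(c); W=cloud(c,d,i); hsv=cv2.cvtColor(im,cv2.COLOR_RGB2HSV);T=(W-TO)@rz(TY)*1000;ok=np.isfinite(T[...,2])
    b=ok&((hsv[...,0]<6)|(hsv[...,0]>172))&(hsv[...,1]>150)&(abs(T[...,1]+132)<12)&(abs(T[...,0])<45)&(T[...,2]<90)
    print(c,'bar',b.sum(),np.percentile(T[b],[1,50,99],axis=0) if b.any() else '')
    k=ok&(abs(T[...,0])<17)&(T[...,1]<-20)&(T[...,1]>-85)&(T[...,2]>40)&(T[...,2]<90)
    if k.sum()>50: a=axis(T[k]);print('plate back',a[0],a[1][2],a[2])
    save('e_'+c,im if c=='wrist' else cv2.resize(im[120:400,180:460],None,fx=2.1,fy=2.1))
im,d=camera('scene');W=cloud('scene',d)
for c,l in [('scene','spare'),('scene','bottle'),('scene','beaker'),('side','spare'),('side','bottle'),('side','beaker')]:
    for t in find_in(c,l)[:1]: print(c,l,np.round(t['position']),round(t['confidence'],2))
print(state()['position'])
E
```

```text
time_s: 22.98
position: [0.4928, -0.3325, 0.0456]
tool_rot: [[0.999, -0.034, -0.006], [-0.034, -0.999, 0.003], [-0.006, -0.003, -1.0]]
ft_force: [0.3, 0.1, 0.5]
grip_width: 0.0273
time_s: 24.4
position: [0.5003, -0.1428, 0.1896]
tool_rot: [[0.999, -0.032, -0.003], [-0.032, -0.999, 0.001], [-0.003, -0.0, -1.0]]
ft_force: [0.2, 0.4, -0.1]
grip_width: 0.0281
wrist bar 521 [[ -35.7088 -132.5465   57.1416]
 [   3.139  -128.9313   59.2702]
 [  38.4385 -126.155    61.1705]]
plate back [  1.6801 -52.7747  66.2562] [0.0846 0.0027 0.9964] [18.8032  9.6364  2.0584]
side bar 282 [[ -38.3308 -136.2566   54.8368]
 [  -0.0732 -132.3687   58.2687]
 [  38.9459 -127.3381   61.6645]]
plate back [ -1.0296 -53.424   65.5644] [-0.0909  0.0109  0.9958] [18.814   9.6295  2.3126]
scene spare [230. 325.] 0.53
scene bottle [299. 276.] 0.78
scene beaker [278. 366.] 0.67
side spare [202. 273.] 0.84
side bottle [236. 372.] 0.95
[ 0.5    -0.1441  0.1885]
```

View pics/e_side.png

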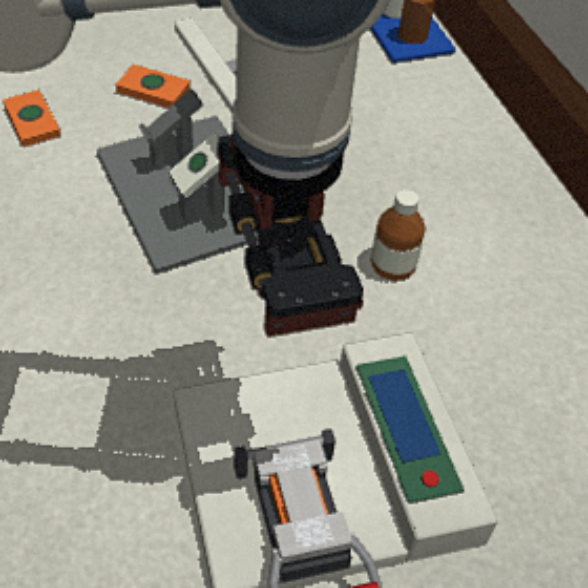

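View pics/e_wrist.png

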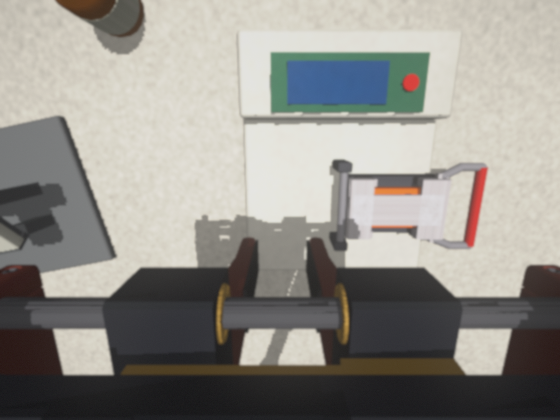

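The flipper lies level and fully over, with the orange cassette visible in the nest on both sides of the plate (wrist view (207,398)). The white cassette and the bottle are where they were, and the gripper is clear. I'm handing in.

```bash
python3 -c "
from cell import *
print(close_job(),state()['time_s'])"
```

```text
the job is handed in; nothing more can be done
the job is handed in; nothing more can be done
```

I put the small orange cassette (measured 68 x 39 mm) window up in the flipper's pocket. I then swung the flipper by its red bar all the way over, so the cassette dropped into the nest. The job is handed in, at about 25 s of the 61 s allowed; the hand-in gives no verdict.

**Cassette seating:** before the swing, its face stood 58 mm above the tester's origin, as it should, and it was level. My first estimate had the flipper raised by 0.07 rad. By the time the cassette was seated it lay flat at joint 0.

**Flipper:** it met a firm stop, with 10.7 N pushing up on the tool. After release the bar top read 59.3 mm, the same as when the flipper lay flat at the start, and the plate looked level.

**In the nest:** orange shows on both sides of the turned-over plate. I could not see the window face under the flipper, so window-down is inferred from the fit and the full closure. I did not measure the cassette's own height in the nest.

**Other objects:** the white cassette and bottle were still in place in the last pictures. The network found both within a few pixels of where they started. It found the beaker only in the scene camera, also within a few pixels; in the last side view the arm hid it.

**Forces:** the readings I took at the end of each move stayed under about 13 N. The gripper was well clear of everything at hand-in.

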